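# Clear the console and start the curing lamp

### The arm

A 6-joint arm with a two-finger parallel gripper is mounted at the origin on the work surface. World frame = base frame: x ahead of the robot, y to its left, z up, the work surface at z = 0. Lengths are in m, angles in rad, forces in N, time in s.
With the tool pointing down it reaches from about 0.35 to 0.85 m from the base axis. Payload 8.1 kg.
Tool frame: the origin (TCP) lies at the very end of the fingers, on their centre line; the grasp point (between the pads) lies 19 mm behind it; z points along the fingers, y is the line along which they close (so a half turn about z gives the same grasp; the last joint's range is limited). The gripper opens to 93 mm and grips with 3 to 60 N. Pads are 15 mm wide; open, the fingers measure 128 mm over their backs; the gripper's body (75 mm by 188 mm) begins 65 mm behind the grasp point.
Start: joints at [1.179, 0.13, 1.488, -0, 1.523, -0.085], TCP at [0.181, 0.572, 0.219] pointing down, gripper open.
Joint ranges: [-2.96, 2.96], [-0.89, 2.26], [0.02, 2.5], [-1.34, 4.48], [0, 2.73], [-2.66, 2.66]. Speed limits (rad/s): [2.39, 2.39, 2.79, 3.14, 3.14, 3.14].

### API

Orientations are given as a rotation vector (axis times angle).
In Python, from plant import robot, imaging gives the robot as it stands.
- The arm moves only by the tool jog_arm, never from a script. Its argument "rows" is a list of rows, each a list of 2 entries, a list of its own where there are three numbers: the shift along the tool's x, y, z each as a share of 0.2 m, from -1 to 1, then the turn, a rotation vector about the tool's x, y, z each as a share of pi/2 rad, from -1 to 1. A call has 1 to 5 rows; each row is the pose to reach, as a shift and turn from the pose commanded when the call began, along the tool's axes at that moment; what a row does not reach only later rows make up. A row lasts 1/10 s, in which the tool goes at most 50 mm and 8.59 degrees, less where a joint would pass 70% of its speed; a pose out of reach is approached as far as the arm can. A call with a number of a shift or a turn outside -1 to 1 is refused whole. A call with a gripper value outside its range is refused whole. "hand" is the closure, from -1 (fully open) to 1 (shut), set as the call begins (left out, the last holds). The fingers move at their own pace and stop on an object; "squeeze" is the grip in N (left out, the last holds). Time passes only in rows, so rows that repeat a pose let the fingers close. It gives the time, the measured TCP pose, the force, the opening and the grip force at its end, in the units of the state.
- robot.read_state(): the state, without advancing time (a new reading comes with each control period).
- imaging.read_camera(name): name is "scene" or "top" or "wrist"; returns a dict with "frame" (384x512x3 uint8, red, green, blue), "vertical_fov" (degrees; the focal length in pixels is half the picture's height over the tangent of half this angle, whatever the lens; pixels are square), "cx", "cy" (the principal point, pixels), "R" (3x3) and "t" (3): a world point X has camera coordinates R X + t. Camera axes: x right, y down, z forward; pixel columns grow to the right and rows downward; lengths in m; the calibration is good to about 2 mm. A picture is of the moment at which its call begins. There is no depth.
- robot.close_job(): hands the job in; it is judged then, once.
The state is a dict: "t": time; "q": joint angles; "dq": joint speeds; "joint_torque": joint torques, N m; "tool_pos": TCP position; "orientation": TCP orientation; "force": force on the tool from outside, world axes, zero at the start; "wrist_torque": the same for the moment, N m; "opening": finger opening in m; "gripper_force": force on a finger pad.
Only numpy, scipy, OpenCV 4.12 (cv2) and the standard library are available. Lean on these libraries where they do the work, as an engineer would, in place of code of your own. Each camera call takes 0.05 s, during which the arm holds its last target. There are 200 camera calls.

### The job

A spray can is standing in the way of the sloped lamp controller. Move it: set it down gently (not dropped), upright, in the steel drip tray, then turn the controller's dial clockwise until its pointer lines up with the set mark on the scale, and only then push the toggle switch all the way up the slope (away from the robot) to start the lamp. Do not tip the can over, and leave the hub cap, paint tin and brush where they are.

Things in the scene. Friction and masses are not known exactly. Their poses are not given: they have to be found in the camera images.
- console: Lamp controller, a fixed grey desk box, 200 mm deep (x), 300 wide (y). Origin: centre of its underside, z up. Its low front (25 mm high, at x = -100 mm) faces -x, to the robot; from there the panel rises at 30 degrees to 117 mm at x = +60 mm, then a flat top to x = +100 mm. Dial on the panel's left half (+y), toggle switch on its right half (-y).
- spray_can: White spray can, loose, about 0.3 kg, standing close before the console's front edge and in the way of a gripper that comes square to the panel. Straight body 58 mm in diameter up to 150 mm, then a cap 45 mm in diameter up to 175 mm. Origin: centre of its underside, z up.
- drip_tray: Shallow open steel tray, fixed on the bench left or right of the robot's centre line, 180 mm (x) by 160 mm (y), walls 22 mm high and 3 mm thick, floor 3 mm thick. Origin: centre of its underside.
- dial_grip (a point): Point on the dial's axis, where to grip, 36 mm out from the panel. z is the dial's axis, square to the panel and out of it (30 degrees from vertical); x points along the grip bar to the pointer; the frame turns with the dial. The dial: a black skirt 68 mm in diameter whose top is 22.5 mm below this point, and on it a bar 60 mm long (x), 14 mm thick (y), whose top is 10.5 mm above this point.
- pointer_tip (a point): Tip of the dial's pointer (black nose with a white line), 42 mm from the dial's axis.
- set_mark (a point): Set mark: black triangle on the white scale disc (128 mm across) around the dial, its point inward. This point lies 42 mm from the dial's axis, at the pointer tip's height, before the triangle's point: when the pointer is on the mark the two points coincide. The mark stays where it is, but is at another angle each time.
- dial (a joint): Dial angle (rad), grows clockwise seen from outside; 0 when the pointer points straight up the slope. Range 0 to 4.5; it stays where it is left. The mark is 0.5 to 1.5 rad clockwise of the pointer at the start.
- switch (a joint): Toggle switch lever angle (rad): 0 = off, leaning 29 degrees down the slope; 1.0 = on, leaning 29 degrees up the slope. It stays where it is left.
- switch_tip (a point): Centre of the 26 mm ball at the end of the switch lever, which swings in an arc of 50 mm radius in the panel's up-slope direction. The pivot stands 23 mm out from the panel, on a block 70 mm (up the slope) by 50 mm by 25 mm high.
- hubcap: Chrome hub cap lying flat, 200 mm in diameter, 34 mm high, loose. Origin: centre of its underside. Leave alone.
- paint_tin: Closed paint tin, 80 mm in diameter, 90 mm high, loose. Origin: centre of its underside. Leave alone.
- brush: Flat paint brush lying along its x, 200 mm long, 42 mm wide, 20 mm high, loose. Origin: centre of its underside. Leave alone.
Not all that is in view belongs to the job. Leave any black look-alike of the drip_tray alone. Leave any green look-alike of the spray_can alone.

How it is judged:
By the outcome, as a careful person would: the job done as asked, in the order asked, and still so for the second after the job is handed in, with the robot touching nothing.
It also fails if it takes over 64 s, if anything falls off the work surface, if the arm or the gripper's body presses on something with over 40 N, if the wrist force passes 120 N, or if a joint passes its speed limit or range.

## Working session

There is one attempt and no reset: what is moved stays moved. The work goes in short steps, Python scripts to look and compute and a tool call to move; the robot and the scene stay as the last step left them, time stands still between calls to the robot, and variables do not carry over. Pictures are saved under pics/ and viewed, at most 10 in all, crops included, and the job is handed in when it is done.

Besides the shell and the picture viewer there is one more tool, called after "Request:" as name([rows], argument=value, ...), one row to a line, values as JSON. jog_arm: Moves the arm, as the interface text tells. Its arguments: {"type":"object","properties":{"rows":{"type":"array"},"hand":{"type":"number"},"squeeze":{"type":"number"}},"required":["rows"]}

```bash
ls; mkdir -p pics; python3 - <<'E'
from plant import robot, imaging
import cv2,pickle
d={}
for n in("scene","top","wrist"):
    c=imaging.read_camera(n); d[n]=c
    print(n,c["vertical_fov"],c["cx"],c["cy"],c["R"],c["t"])
pickle.dump(d,open("cams.pkl","wb"))
for n in("scene","top"): cv2.imwrite(f"pics/{n}0.png",cv2.resize(d[n]["frame"][:,:,::-1],(800,600),interpolation=cv2.INTER_CUBIC))
print(robot.read_state())
E
```

```text
pics
scene 53.17072960165405 252.5359149483047 186.89187256426163 [[-0.51895872  0.85479132 -0.00369425]
 [ 0.61229284  0.36871102 -0.69939235]
 [-0.5964724  -0.36521773 -0.71472841]] [ 0.28001586 -0.25662797  1.34489905]
top 56.24663083526374 262.45195771324865 191.09780809222312 [[-0.03051115 -0.9995064  -0.00748566]
 [-0.99534145  0.03106756 -0.09126992]
 [ 0.09145743  0.00466603 -0.99579806]] [0.02591057 0.52268022 0.94958209]
wrist 70.44408969611956 255.5721773928856 193.23948122358777 [[ 0.30337419  0.95286984 -0.00178187]
 [ 0.90894333 -0.28882664  0.30066791]
 [ 0.28598273 -0.0928345  -0.95372723]] [-0.59808263 -0.03496346  0.39279123]
{'t': 0.15, 'q': array([ 1.17860890e+00,  1.30977438e-01,  1.48900289e+00,  8.62105366e-06,
        1.52302313e+00, -8.53803515e-02]), 'dq': array([-0.00133731, -0.00088604, -0.00172068, -0.00048584, -0.00039118,
        0.00161835]), 'joint_torque': array([ 1.14359707e-03, -5.60473859e+01, -4.92338705e+01,  7.69098778e-02,
        3.04245099e-02, -1.02241640e-04]), 'tool_pos': array([0.1810076 , 0.57159024, 0.21784896]), 'orientation': array([-4.79991725e-01, -3.10436123e+00,  2.14977445e-03]), 'force': array([ 0.41038912,  0.20377071, -0.6675238 ]), 'wrist_torque': array([0.01863106, 0.0133821 , 0.00055495]), 'gripper_force': 0.0, 'opening': 0.09328966723744547}
```

View pics/scene0.png

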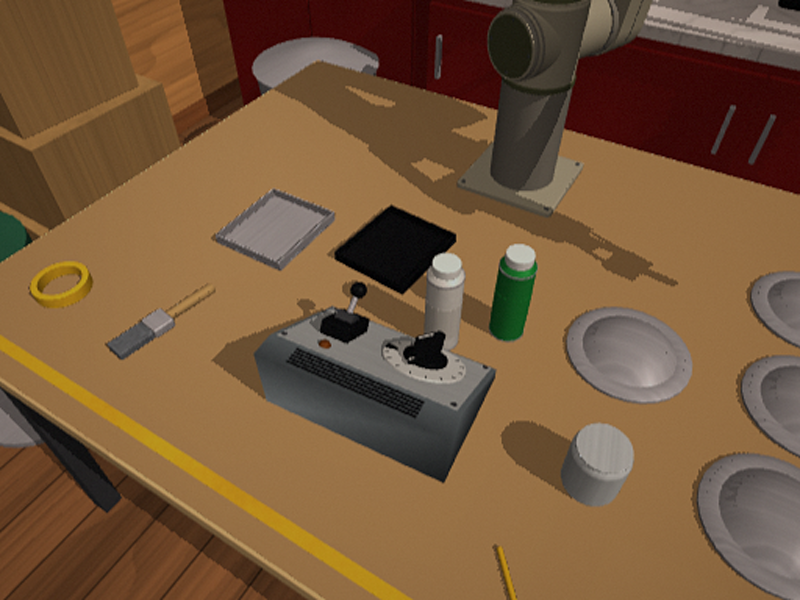

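View pics/top0.png

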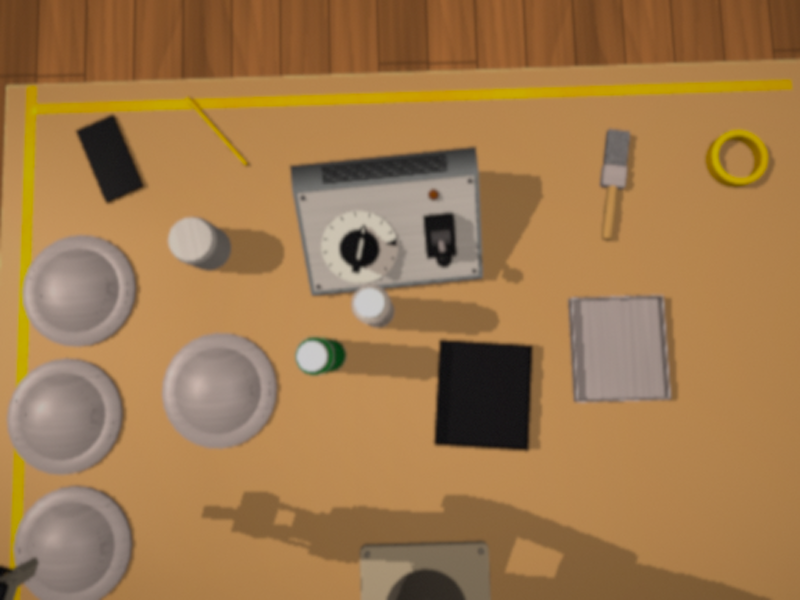

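White can: scene (445,300), top (372,306); the green one is at scene (513,290), a look-alike. Steel tray: scene (275,228), top (620,348); the black one is at scene (396,248), a look-alike. The white can stands right in front of the console, and the steel tray matches by colour. I'll confirm both in crops.

```bash
python3 - <<'E'
import cv2,pickle,numpy as np
d=pickle.load(open("cams.pkl","rb"))
t=d["top"]["frame"][:,:,::-1];s=d["scene"]["frame"][:,:,::-1]
r=lambda a,f:cv2.resize(a,None,fx=f,fy=f,interpolation=cv2.INTER_CUBIC)
cv2.imwrite("pics/c1.png",r(t[88:214,180:313],6)[:600*2][:600] if 0 else r(t[90:215,180:313],4.8))
a=r(t[180:270,355:440],4.7); b=r(s[150:285,160:325],4.7)
cv2.imwrite("pics/c2.png",r(s[150:270,160:320],5))
cv2.imwrite("pics/c3.png",r(t[180:270,270:440],4.7))
E
```

```text
(no output)
```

View pics/c1.png

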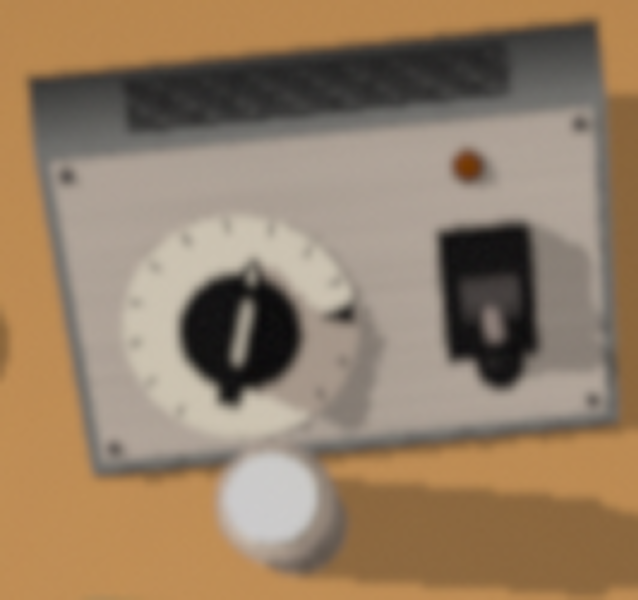

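View pics/c2.png

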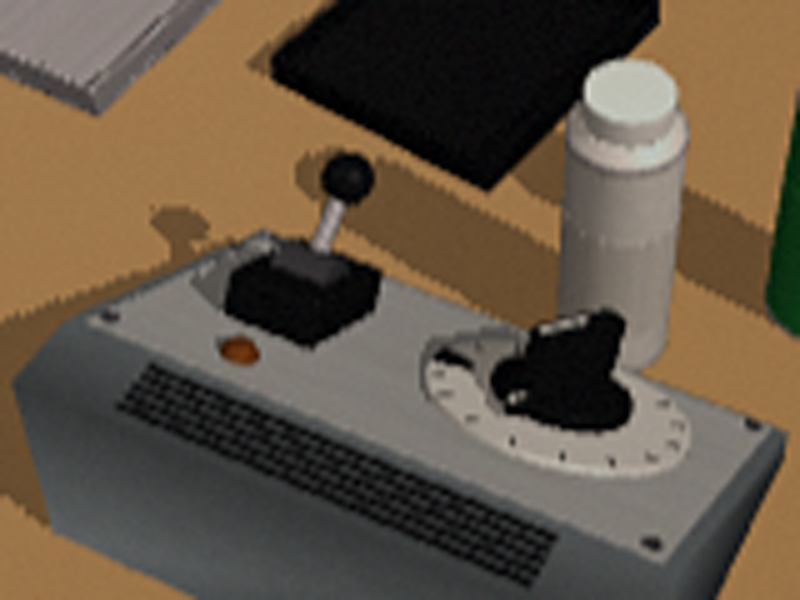

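View pics/c3.png

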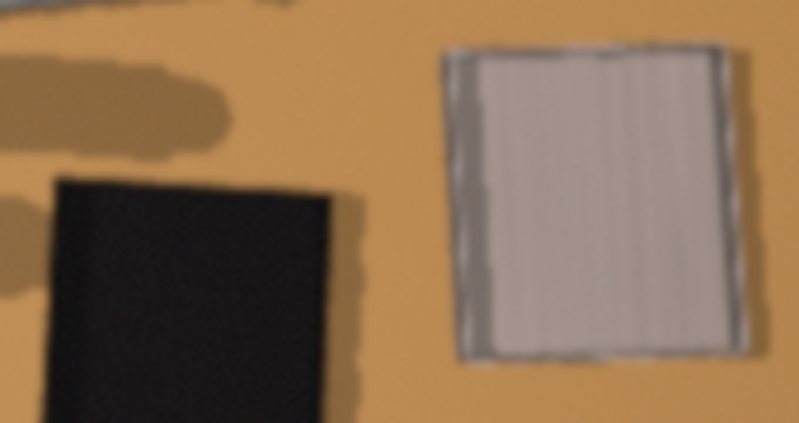

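```bash
cat > h.py <<'E'
import numpy as np,pickle
from scipy.optimize import least_squares
from scipy.spatial.transform import Rotation as Ro
def proj(c,X):
    f=192/np.tan(np.radians(c["vertical_fov"]/2)); p=np.asarray(X)@c["R"].T+c["t"]
    return p[...,:2]/p[...,2:]*f+[c["cx"],c["cy"]]
def ray(c,u):
    f=192/np.tan(np.radians(c["vertical_fov"]/2))
    return -c["R"].T@c["t"], c["R"].T@np.array([(u[0]-c["cx"])/f,(u[1]-c["cy"])/f,1])
def plane(c,u,p0,n):
    o,d=ray(c,u); return o+d*((np.asarray(p0)-o)@n)/(d@n)
def tri(obs):
    A=0;b=0
    for c,u in obs:
        o,d=ray(c,u); d=d/np.linalg.norm(d); P=np.eye(3)-np.outer(d,d); A=A+P;b=b+P@o
    X=np.linalg.solve(A,b); return X,[proj(c,X)-u for c,u in obs]
E
cat > m.py <<'E'
from h import *
d=pickle.load(open("cams.pkl","rb")); T,S=d["top"],d["scene"]
c1=lambda *u:np.array(u)/4.8+[180,90]-.4
c2=lambda *u:np.array(u)/5+[160,150]-.4
c3=lambda *u:np.array(u)/4.7+[270,180]-.4
Z=np.array([0,0,1.])
M=[(T,c1(98,472),(-.1,.15,.025)),(T,c1(618,420),(-.1,-.15,.025)),(T,c1(32,80),(.1,.15,.117)),(T,c1(597,22),(.1,-.15,.117)),
(S,c2(785,435),(-.1,.15,.025)),(S,c2(15,380),(.1,-.15,.117))]
W=lambda p,L:Ro.from_euler('z',p[2]).apply(L)+[p[0],p[1],0]
f=lambda p:np.concatenate([proj(c,W(p,np.array(L)))-u for c,u,L in M])
r=least_squares(f,[.6,.05,0]); print("console",r.x,r.fun.reshape(-1,2).round(1).tolist())
P=r.x; Rc=Ro.from_euler('z',P[2]).as_matrix()
up=Rc@[np.cos(np.pi/6),0,.5]; n=Rc@[-.5,0,np.cos(np.pi/6)]; lat=Rc@[0,1,0]; o=W(P,np.array([-.1,0,.025]))
def panel(X): return np.array([(X-o)@up,(X-o)@lat,(X-o)@n]).round(4)
for nm,a,b in(("scale",c1(240,325),c2(555,402)),):
    print(nm,panel(plane(T,a,o+.003*n,n)),panel(plane(S,b,o+.003*n,n)))
print("skirt",panel(plane(T,c1(241,332),o+.0135*n,n)))
print("mark",panel(plane(T,c1(338,313),o+.003*n,n)),panel(plane(S,c2(455,355),o+.003*n,n)))
print("ptr",panel(plane(T,c1(255,265),o+.0135*n,n)),[panel(x) if i==0 else x for i,x in enumerate(tri([(T,c1(253,272)),(S,c2(513,400))]))])
X,e=tri([(T,c1(500,365)),(S,c2(348,179))]); print("ball",X,panel(X),e)
X,e=tri([(T,c1(268,498)),(S,c2(630,90))]); print("can",X,e,plane(T,c1(268,498),.175*Z,Z),plane(S,c2(630,90),.175*Z,Z))
t=np.array([plane(T,c3(*u),.022*Z,Z) for u in((443,52),(727,45),(748,352),(460,360))]); print("tray",t,t.mean(0),[np.linalg.norm(t[i]-t[i-1]) for i in range(4)])
print("panel axes",up,lat,n,o)
E
python3 m.py
```

```text
console [0.64564484 0.03919561 0.0687536 ] [[-1.2, 0.6], [0.5, 0.4], [-0.7, -0.3], [0.5, -0.1], [0.2, -0.4], [-1.0, 0.2]]
scale [0.0809 0.0557 0.003 ] [0.0745 0.0534 0.003 ]
skirt [0.0805 0.0548 0.0135]
mark [0.0821 0.002  0.003 ] [ 0.067  -0.0032  0.003 ]
ptr [0.1169 0.0427 0.0135] [array([0.1131, 0.0444, 0.0135]), [array([-0.08899402,  0.04939854]), array([-0.11413824, -0.00773608])]]
ball [ 0.57552913 -0.04459888  0.11867834] [ 0.0679 -0.0788  0.069 ] [array([-0.16351102,  0.0997724 ]), array([-0.19210957, -0.02225893])]
can [0.50604991 0.07055593 0.17730983] [array([ 0.11748185, -0.06219904]), array([0.13075751, 0.00387186])] [0.50611886 0.07101302 0.175     ] [0.50391159 0.06923629 0.175     ]
tray [[ 0.51602061 -0.2649643   0.022     ]
 [ 0.51497027 -0.42839832  0.022     ]
 [ 0.3401178  -0.4277608   0.022     ]
 [ 0.34050711 -0.2647199   0.022     ]] [ 0.42790395 -0.34646083  0.022     ] [np.float64(0.17551367639259277), np.float64(0.16343739159617224), np.float64(0.17485363033427093), np.float64(0.1630413597644878)]
panel axes [0.86397933 0.05949547 0.5       ] [-0.06869945  0.9976374   0.        ] [-0.4988187  -0.03434972  0.8660254 ] [0.5458811  0.03232567 0.025     ]
```

The white can's cap is at c1 (268,498) and the steel tray's rim corners are at c3 (443,52) to (748,352). The sizes check out: triangulated can top is at 0.177 m and the tray measures 175 x 163 mm. Pointer at c1 (253,272), mark at c1 (338,313), switch ball at c1 (500,365). Next I work out the moves.

```bash
cat >> h.py <<'E'
def legs(p,R,pts,Rt):
    """print shares: first leg also turns from R to Rt; later legs in Rt axes"""
    for i,q in enumerate(pts):
        q=np.asarray(q); A=R if i==0 else Rt
        rv=Ro.from_matrix(A.T@Rt).as_rotvec()
        print("leg",i,((q-p)@A/.2).round(3),(rv/(np.pi/2)).round(3)); p=q
def axes(z,x):
    z=np.array(z)/np.linalg.norm(z); x=np.array(x)-np.dot(x,z)*z; x/=np.linalg.norm(x); return np.column_stack([x,np.cross(z,x),z])
def cur():
    from plant import robot
    s=robot.read_state(); return s,s["tool_pos"],Ro.from_rotvec(s["orientation"]).as_matrix()
E
python3 - <<'E'
from h import *
s,p,R=cur()
D=axes([0,0,-1],[-1,0,0])
legs(p,R,[(.29,.40,.235),(.40,.235,.235),(.505,.0702,.235),(.505,.0702,.111)],D)
print("tray");legs(np.array([.505,.0702,.111]),D,[(.505,.0702,.181),(.47,-.12,.181),(.43,-.3465,.181)],D)
E
```

```text
leg 0 [-0.779 -0.653 -0.085] [-0.001 -0.    -0.195]
leg 1 [-0.55  -0.825  0.   ] [0. 0. 0.]
leg 2 [-0.525 -0.824  0.   ] [0. 0. 0.]
leg 3 [0.   0.   0.62] [0. 0. 0.]
tray
leg 0 [ 0.    0.   -0.35] [0. 0. 0.]
leg 1 [ 0.175 -0.951  0.   ] [0. 0. 0.]
leg 2 [ 0.2   -1.132  0.   ] [0. 0. 0.]
```

Request:
jog_arm([
  [[-0.78,-0.65,-0.085],[0,0,-0.195]],
  [[-0.78,-0.65,-0.085],[0,0,-0.195]],
  [[-0.78,-0.65,-0.085],[0,0,-0.195]],
  [[-0.78,-0.65,-0.085],[0,0,-0.195]],
  [[-0.78,-0.65,-0.085],[0,0,-0.195]],
], hand=-1)

```text
t: 0.65
tool_pos: [0.2932, 0.3974, 0.2361]
orientation: [0.007, 3.14, -0.001]
force: [0.7, 0.5, 0.2]
opening: 0.093
gripper_force: 0.0
```

Request:
jog_arm([
  [[-0.55,-0.825,0],[0,0,0]],
  [[-0.55,-0.825,0],[0,0,0]],
  [[-0.55,-0.825,0],[0,0,0]],
  [[-0.55,-0.825,0],[0,0,0]],
  [[-0.55,-0.825,0],[0,0,0]],
])

```text
t: 1.15
tool_pos: [0.403, 0.2317, 0.2354]
orientation: [0.011, 3.141, -0.003]
force: [-0.1, 0.1, -0.0]
opening: 0.0928
gripper_force: 0.0
```

Request:
jog_arm([
  [[-0.52,-0.82,0],[0,0,0]],
  [[-0.52,-0.82,0],[0,0,0]],
  [[-0.52,-0.82,0],[0,0,0]],
  [[-0.52,-0.82,0],[0,0,0]],
  [[-0.52,-0.82,0],[0,0,0]],
])

```text
t: 1.65
tool_pos: [0.5062, 0.0687, 0.2351]
orientation: [-0.007, -3.141, 0.002]
force: [-0.5, 1.1, 0.5]
opening: 0.0929
gripper_force: 0.0
```

Request:
jog_arm([
  [[0,0,0],[0,0,0]],
  [[0,0,0],[0,0,0]],
])

```text
t: 1.85
tool_pos: [0.504, 0.0733, 0.2353]
orientation: [0.001, -3.141, -0.001]
force: [0.1, 0.5, 0.1]
opening: 0.0933
gripper_force: 0.0
```

```bash
python3 - <<'E'
from h import *
from plant import imaging
import cv2
s,p,R=cur(); print(s["t"],s["q"],p,R.round(3))
c=imaging.read_camera("wrist"); pickle.dump(c,open("w1.pkl","wb"))
im=cv2.resize(c["frame"][:,:,::-1],(800,600),interpolation=cv2.INTER_CUBIC).copy()
for z,col in((.175,(0,0,255)),):
    a=np.linspace(0,6.28,24); u=proj(c,np.c_[.505+.0225*np.cos(a),.0702+.0225*np.sin(a),a*0+z])*800/512
    for x,y in u: cv2.circle(im,(int(x),int(y)),2,col,-1)
cv2.imwrite("pics/w1.png",im)
D=axes([0,0,-1],[-1,0,0]); legs(p,R,[(.505,.0702,.111)],D)
E
```

```text
1.85 [ 4.31951661e-02 -1.22920120e-01  1.71183450e+00  6.54432435e-04
  1.55339297e+00 -1.52822744e+00] [0.50397357 0.07327779 0.23534238] [[-1.    -0.001 -0.001]
 [-0.001  1.     0.001]
 [ 0.001  0.001 -1.   ]]
leg 0 [-0.006 -0.016  0.622] [ 0. -0.  0.]
```

View pics/w1.png

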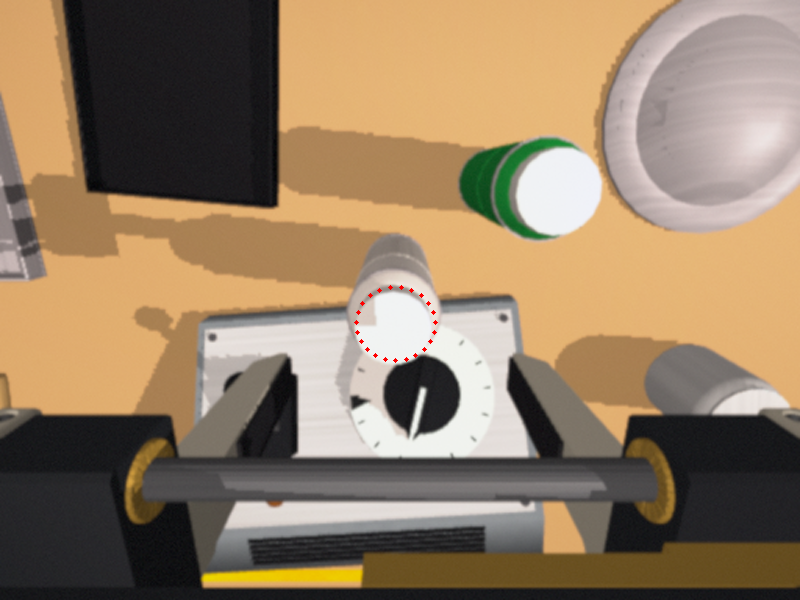

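The wrist view shows the predicted cap circle lying on the white cap at (395,323), so the can position is confirmed. The dial line runs (423,388) to (412,438), with the mark at (360,402). Now I descend and grasp.

Request:
jog_arm([
  [[-0.005,-0.015,0.15],[0,0,0]],
  [[-0.005,-0.015,0.3],[0,0,0]],
  [[-0.005,-0.015,0.45],[0,0,0]],
  [[-0.005,-0.015,0.57],[0,0,0]],
  [[-0.005,-0.015,0.62],[0,0,0]],
])

```text
t: 2.4
tool_pos: [0.5033, 0.0703, 0.109]
orientation: [0.003, -3.138, -0.0]
force: [-0.7, -0.1, -0.0]
opening: 0.0929
gripper_force: 0.0
```

Request:
jog_arm([
  [[0,0,0],[0,0,0]],
  [[0,0,0],[0,0,0]],
  [[0,0,0],[0,0,0]],
  [[0,0,0],[0,0,0]],
  [[0,0,0],[0,0,0]],
], hand=1, squeeze=25)

```text
t: 2.9
tool_pos: [0.5061, 0.0689, 0.1126]
orientation: [0.001, 3.14, 0.0]
force: [-0.3, 0.6, 2.3]
opening: 0.0578
gripper_force: 17.9
```

Request:
jog_arm([
  [[0,0,0],[0,0,0]],
  [[0,0,0],[0,0,0]],
  [[0,0,0],[0,0,0]],
  [[0,0,0],[0,0,0]],
])

```text
t: 3.3
tool_pos: [0.5062, 0.069, 0.1126]
orientation: [0.001, 3.14, 0.0]
force: [-0.6, 1.0, 6.2]
opening: 0.0575
gripper_force: 25.0
```

Request:
jog_arm([
  [[0,0,-0.06],[0,0,0]],
  [[0,0,-0.15],[0,0,0]],
  [[0,0,-0.25],[0,0,0]],
  [[0,0,-0.32],[0,0,0]],
  [[0,0,-0.35],[0,0,0]],
])

```text
t: 3.8
tool_pos: [0.5061, 0.0688, 0.1834]
orientation: [0.001, 3.14, -0.0]
force: [-0.4, 0.7, -3.2]
opening: 0.0574
gripper_force: 25.0
```

Request:
jog_arm([
  [[0.02,-0.1,0],[0,0,0]],
  [[0.04,-0.25,0],[0,0,0]],
  [[0.08,-0.42,0],[0,0,0]],
  [[0.12,-0.6,0],[0,0,0]],
  [[0.15,-0.78,0],[0,0,0]],
])

```text
t: 4.3
tool_pos: [0.4743, -0.0882, 0.1809]
orientation: [0.0, -3.14, -0.0]
force: [0.7, 0.8, -2.9]
opening: 0.0577
gripper_force: 25.0
```

Request:
jog_arm([
  [[0.04,-0.18,0],[0,0,0]],
  [[0.08,-0.36,0],[0,0,0]],
  [[0.11,-0.54,0],[0,0,0]],
  [[0.14,-0.7,0],[0,0,0]],
  [[0.16,-0.82,0],[0,0,0]],
])

```text
t: 4.8
tool_pos: [0.4421, -0.2528, 0.1809]
orientation: [-0.003, -3.14, -0.001]
force: [0.4, 0.4, -3.1]
opening: 0.0573
gripper_force: 25.0
```

Request:
jog_arm([
  [[0.02,-0.12,0],[0,0,0]],
  [[0.04,-0.24,0],[0,0,0]],
  [[0.06,-0.35,0],[0,0,0]],
  [[0.07,-0.43,0],[0,0,0]],
  [[0.07,-0.48,0],[0,0,0]],
])

```text
t: 5.3
tool_pos: [0.4287, -0.348, 0.181]
orientation: [-0.002, -3.141, -0.001]
force: [0.2, 0.1, -3.1]
opening: 0.0577
gripper_force: 25.0
```

Request:
jog_arm([
  [[0,0,0],[0,0,0]],
  [[0,0,0],[0,0,0]],
  [[0,0,0],[0,0,0]],
])

```text
t: 5.6
tool_pos: [0.4295, -0.3462, 0.1815]
orientation: [0.001, -3.142, -0.001]
force: [0.3, 0.1, -3.6]
opening: 0.0572
gripper_force: 25.0
```

```bash
cat > ov.py <<'E'
from h import *
from plant import imaging
import cv2,sys
s,p,R=cur(); print(s["t"],s["q"].round(3),p,s["orientation"],s["gripper_force"])
c=imaging.read_camera("scene"); pickle.dump(c,open("s2.pkl","wb"))
cv2.imwrite("pics/s2.png",cv2.resize(c["frame"][100:260,110:330,::-1],None,fx=3.6,fy=3.6,interpolation=cv2.INTER_CUBIC))
E
python3 ov.py
```

```text
5.6 [-0.772  0.021  1.672  0.     1.45  -2.343] [ 0.42953816 -0.34622256  0.18153601] [ 5.09034573e-04 -3.14150164e+00 -8.00723746e-04] 24.993410983588547
```

View pics/s2.png

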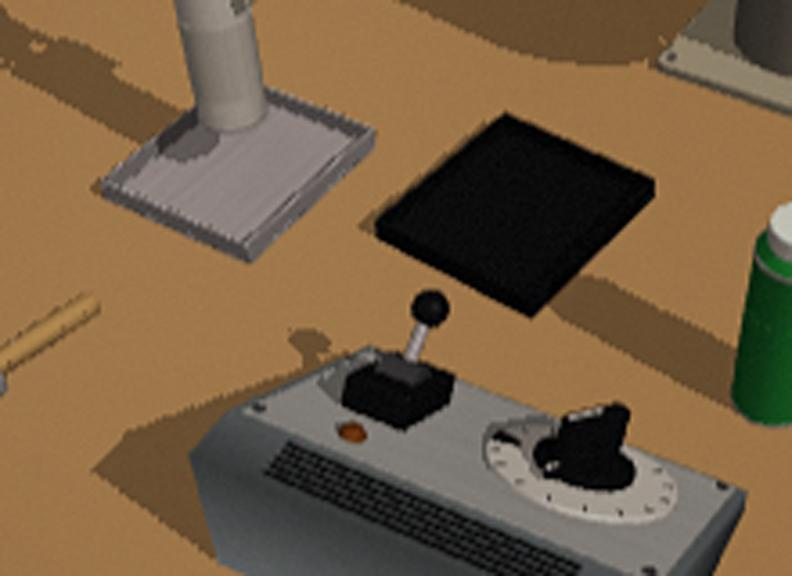

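The can hangs upright above the steel tray, with its base at about (232,118) in the crop. I lower it gently.

Request:
jog_arm([
  [[0,0,0.08],[0,0,0]],
  [[0,0,0.17],[0,0,0]],
  [[0,0,0.24],[0,0,0]],
  [[0,0,0.28],[0,0,0]],
  [[0,0,0.295],[0,0,0]],
])

```text
t: 6.15
tool_pos: [0.4286, -0.3463, 0.1209]
orientation: [-0.0, -3.14, -0.003]
force: [0.5, 0.3, -3.8]
opening: 0.0576
gripper_force: 25.0
```

Request:
jog_arm([
  [[0,0,0.005],[0,0,0]],
  [[0,0,0.01],[0,0,0]],
  [[0,0,0.015],[0,0,0]],
  [[0,0,0.02],[0,0,0]],
  [[0,0,0.023],[0,0,0]],
])

```text
t: 6.65
tool_pos: [0.4294, -0.3473, 0.1183]
orientation: [0.001, 3.141, -0.001]
force: [-0.5, 0.2, -2.3]
opening: 0.0576
gripper_force: 25.0
```

Request:
jog_arm([
  [[0,0,0.002],[0,0,0]],
  [[0,0,0.004],[0,0,0]],
  [[0,0,0.006],[0,0,0]],
  [[0,0,0.008],[0,0,0]],
  [[0,0,0.008],[0,0,0]],
])

```text
t: 7.15
tool_pos: [0.4292, -0.3471, 0.1164]
orientation: [-0.001, -3.141, -0.0]
force: [-0.8, 0.7, -3.7]
opening: 0.0578
gripper_force: 25.0
```

Request:
jog_arm([
  [[0,0,0.002],[0,0,0]],
  [[0,0,0.004],[0,0,0]],
  [[0,0,0.006],[0,0,0]],
  [[0,0,0.008],[0,0,0]],
  [[0,0,0.008],[0,0,0]],
])

```text
t: 7.65
tool_pos: [0.4295, -0.3472, 0.1157]
orientation: [0.001, 3.141, -0.0]
force: [-1.8, 3.2, 4.6]
opening: 0.0575
gripper_force: 25.0
```

Contact: the wrist force rose from -3.7 to +4.6 N. I release and retreat.

Request:
jog_arm([
  [[0,0,0],[0,0,0]],
  [[0,0,0],[0,0,0]],
  [[0,0,0],[0,0,0]],
  [[0,0,0],[0,0,0]],
  [[0,0,0],[0,0,0]],
], hand=-1)

```text
t: 8.15
tool_pos: [0.4292, -0.3472, 0.1148]
orientation: [-0.001, -3.142, 0.0]
force: [1.0, -0.0, -0.2]
opening: 0.0916
gripper_force: 0.0
```

Request:
jog_arm([
  [[0,0,-0.1],[0,0,0]],
  [[0,0,-0.25],[0,0,0]],
  [[0,0,-0.42],[0,0,0]],
  [[0,0,-0.6],[0,0,0]],
  [[0,0,-0.65],[0,0,0]],
])

```text
t: 8.65
tool_pos: [0.4307, -0.3485, 0.2498]
orientation: [0.001, 3.137, -0.008]
force: [-0.7, -0.6, 0.7]
opening: 0.0928
gripper_force: 0.0
```

```bash
python3 ov.py; python3 - <<'E'
import io,contextlib
with contextlib.redirect_stdout(io.StringIO()):
    from m import *
w=pickle.load(open("w1.pkl","rb")); c=lambda *u:np.array(u)*512/800-.2
for nm,u,h in(("ptr",(411,440),.0135),("barend",(423,388),.0465),("lineend",(412,438),.0135),("markin",(364,401),.003),("markout",(354,403),.003),("scaleL",(350,394),.003),("scaleR",(494,392),.003)):
    print(nm,panel(plane(w,c(*u),o+h*n,n)))
C=o+.080*up+.055*lat
s,p,R=cur()
th=.31; bar=np.cos(th)*up-np.sin(th)*lat
D=axes(-n,-bar)
G=C+.019*n; A=C+.12*n
legs(p,R,[(.47,-.22,.26),(.50,-.08,.26),A,C+.019*n],D)
E
```

```text
8.65 [-0.773 -0.012  1.58  -0.     1.567 -2.343] [ 0.43073665 -0.34854494  0.24982912] [ 7.52252999e-04  3.13658915e+00 -7.70472042e-03] 0.0
ptr [0.1176 0.0429 0.0135]
barend [0.076  0.0554 0.0465]
lineend [0.116  0.0438 0.0135]
markin [0.0833 0.0034 0.003 ]
markout [ 0.0845 -0.0055  0.003 ]
scaleL [ 0.0765 -0.0088  0.003 ]
scaleR [0.0825 0.1183 0.003 ]
leg 0 [-0.196  0.643 -0.054] [-0.066 -0.325  0.151]
leg 1 [0.047 0.707 0.099] [0. 0. 0.]
leg 2 [0.208 0.794 0.551] [0. 0. 0.]
leg 3 [-0.     0.     0.505] [0. 0. 0.]
```

View pics/s2.png

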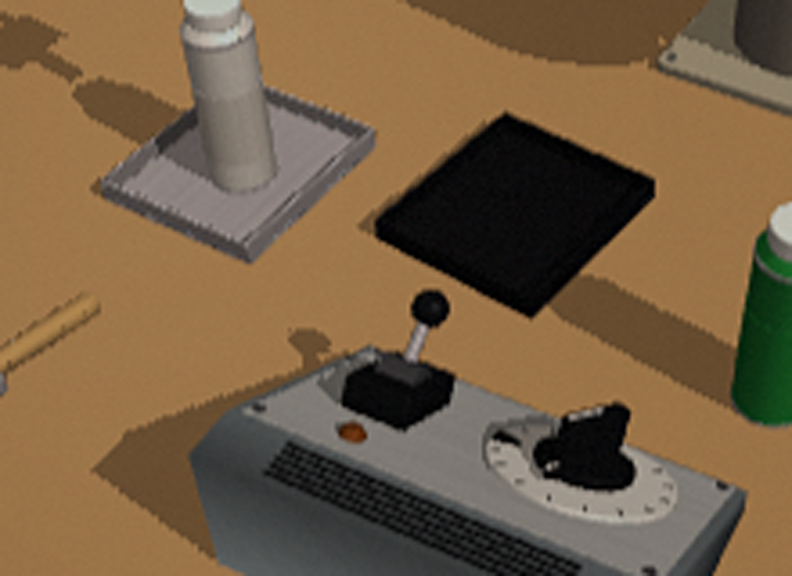

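The can stands upright in the tray at (240,185). Next, a hover above the dial, square to the panel.

Request:
jog_arm([
  [[-0.2,0.64,-0.05],[-0.066,-0.325,0.151]],
  [[-0.2,0.64,-0.05],[-0.066,-0.325,0.151]],
  [[-0.2,0.64,-0.05],[-0.066,-0.325,0.151]],
  [[-0.2,0.64,-0.05],[-0.066,-0.325,0.151]],
  [[-0.2,0.64,-0.05],[-0.066,-0.325,0.151]],
])

```text
t: 9.2
tool_pos: [0.4667, -0.2171, 0.2498]
orientation: [0.324, 2.611, 0.144]
force: [-0.9, -0.0, -0.8]
opening: 0.0927
gripper_force: 0.0
```

Request:
jog_arm([
  [[0.05,0.7,0.1],[0,0,0]],
  [[0.05,0.7,0.1],[0,0,0]],
  [[0.05,0.7,0.1],[0,0,0]],
  [[0.05,0.7,0.1],[0,0,0]],
  [[0.05,0.7,0.1],[0,0,0]],
])

```text
t: 9.7
tool_pos: [0.4991, -0.0795, 0.2548]
orientation: [0.313, 2.612, 0.138]
force: [-0.5, -0.5, -0.4]
opening: 0.093
gripper_force: 0.0
```

Request:
jog_arm([
  [[0.21,0.8,0.55],[0,0,0]],
  [[0.21,0.8,0.55],[0,0,0]],
  [[0.21,0.8,0.55],[0,0,0]],
  [[0.21,0.8,0.55],[0,0,0]],
  [[0.21,0.8,0.55],[0,0,0]],
])

```text
t: 10.2
tool_pos: [0.5479, 0.0921, 0.1592]
orientation: [0.315, 2.619, 0.138]
force: [0.4, -0.7, -1.2]
opening: 0.0932
gripper_force: 0.0
```

Request:
jog_arm([
  [[0,0,0],[0,0,0]],
  [[0,0,0],[0,0,0]],
  [[0,0,0],[0,0,0]],
])

```text
t: 10.5
tool_pos: [0.5505, 0.0868, 0.166]
orientation: [0.323, 2.607, 0.137]
force: [-0.2, -0.1, 0.3]
opening: 0.0929
gripper_force: 0.0
```

```bash
cat > d.py <<'E'
import io,contextlib,sys,cv2
with contextlib.redirect_stdout(io.StringIO()):
    from m import *
from plant import imaging
s,p,R=cur(); print(s["t"],s["q"].round(3),panel(p),s["force"],s["opening"])
C=o+.0795*up+.055*lat
def bardir(th): return np.cos(th)*up-np.sin(th)*lat
print("tool x on panel, ang cw:",np.arctan2(R[:,0]@lat,-R[:,0]@up),"z.n",R[:,2]@-n)
E
cat > d1.py <<'E'
from d import *
c=imaging.read_camera("wrist"); pickle.dump(c,open("w2.pkl","wb"))
im=cv2.resize(c["frame"][:,:,::-1],(800,600),interpolation=cv2.INTER_CUBIC).copy()
def dots(h,r,a,col):
    for x,y in proj(c,[C+h*n+r*bardir(t) for t in a])*800/512: cv2.circle(im,(int(x),int(y)),1,col,-1)
dots(.003,.064,np.linspace(0,6.28,40),(0,0,255))
for r in(-.03,-.015,0,.015,.03): dots(.0465,r,[.30],(0,255,0))
cv2.imwrite("pics/w2.png",im)
legs(p,R,[C+.019*n],axes(-n,-bardir(.30)))
E
python3 d1.py
```

```text
10.5 [ 0.059 -0.475  2.213  0.009  0.882 -1.269] [0.0777 0.054  0.118 ] [-0.15372262 -0.09477572  0.3122176 ] 0.09288269738453793
tool x on panel, ang cw: 0.315851599474465 z.n 0.9999940758594118
leg 0 [-0.008  0.007  0.495] [ 0.001 -0.002 -0.01 ]
```

View pics/w2.png

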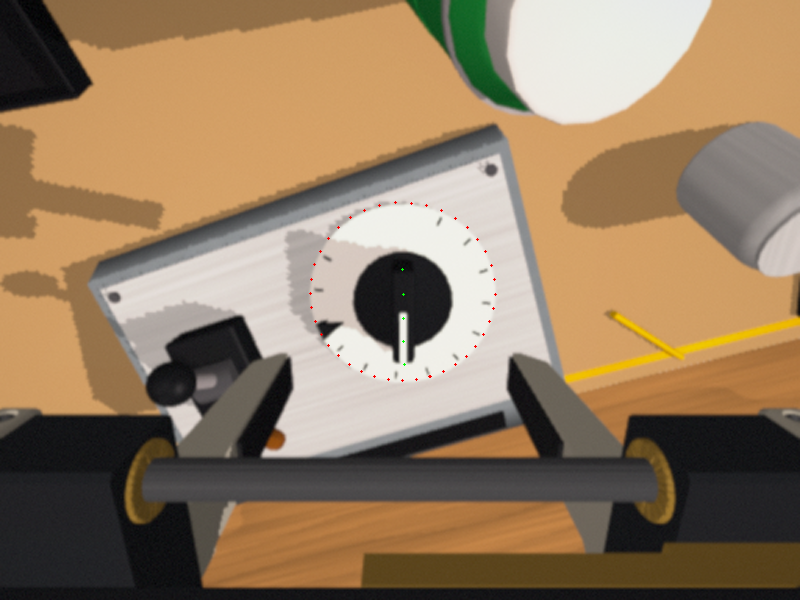

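The scale ring and bar overlay fit exactly: dial centre (402,292), pointer (403,360), mark (325,328). The green can is close, so I check gripper-body clearance through the turn, and the mark angle.

```bash
cat > clr.py <<'E'
from d import *
c=pickle.load(open("w2.pkl","rb")); k=lambda *u:np.array(u)*512/800-.2
for nm,u in(("mark in",(339,322)),("out",(321,331)),("mid",(328,327))):
    v=panel(plane(c,k(*u),o+.003*n,n))-[.0795,.055,0]; print(nm,v,np.arctan2(-v[1],v[0]))
print("cam in tool",R.T@(-c["R"].T@c["t"]-p))
q=lambda x,y:np.array([x,y])*.64-.2
g,e=tri([(T,q(313,355)),(S,q(519,254))]); print("green",g,e)
for th in(.3,.9,1.2,1.5,1.65):
  D=axes(-n,-bardir(th))
  for h in (.019,.025):
    best=9
    P=C+h*n
    for a in np.linspace(-.0375,.0375,16):
      for b in np.linspace(-.094,.094,40):
        for z in np.linspace(-.084,-.2,40):
          X=P+D@[a,b,z]
          if X[2]<.180: best=min(best,np.hypot(*(X-g)[:2])-(.029 if X[2]<.155 else .0225))
    print(th,h,round(best,4),"cam",P+D@(R.T@(-c["R"].T@c["t"]-p)))
E
python3 clr.py
```

```text
10.55 [ 0.06  -0.475  2.213  0.01   0.882 -1.269] [0.0777 0.0542 0.118 ] [-0.02062707  0.60206811  0.44517401] 0.09293997680497151
tool x on panel, ang cw: 0.3158315665170289 z.n 0.9999939180884596
mark in [ 0.0029 -0.0484  0.003 ] 1.5109505202550482
out [ 0.0053 -0.0629  0.003 ] 1.4867341637104199
mid [ 0.004  -0.0571  0.003 ] 1.5008580421348572
cam in tool [ 0.0836324  -0.00094786 -0.16631936]
green [0.43164482 0.15377385 0.17483743] [array([-0.3236752 ,  0.15262947]), array([-0.34431445,  0.01456103])]
0.3 0.019 0.0619 cam [0.44744108 0.10454305 0.18515268]
0.3 0.025 0.0619 cam [0.44444817 0.10433695 0.19034883]
0.9 0.019 0.0603 cam [0.46833114 0.14719172 0.19887666]
0.9 0.025 0.0603 cam [0.46533823 0.14698562 0.20407282]
1.2 0.019 0.0423 cam [0.48607075 0.16112623 0.20964713]
1.2 0.025 0.0423 cam [0.48307784 0.16092013 0.21484328]
1.5 0.019 0.0157 cam [0.50669361 0.16831064 0.22181057]
1.5 0.025 0.0157 cam [0.50370069 0.16810454 0.22700672]
1.65 0.019 0.0051 cam [0.51751623 0.16914548 0.22807736]
1.65 0.025 0.0051 cam [0.51452332 0.16893938 0.23327352]
```

Request:
jog_arm([
  [[-0.008,0.007,0.12],[0,0,-0.01]],
  [[-0.008,0.007,0.24],[0,0,-0.01]],
  [[-0.008,0.007,0.36],[0,0,-0.01]],
  [[-0.008,0.007,0.45],[0,0,-0.01]],
  [[-0.008,0.007,0.485],[0,0,-0.01]],
])

```text
t: 11.05
tool_pos: [0.5991, 0.0922, 0.0802]
orientation: [0.301, 2.612, 0.132]
force: [-0.1, -0.3, -0.9]
opening: 0.0935
gripper_force: 0.0
```

Request:
jog_arm([
  [[0,0,0],[0,0,0]],
  [[0,0,0],[0,0,0]],
])

```text
t: 11.25
tool_pos: [0.5996, 0.0932, 0.0825]
orientation: [0.299, 2.61, 0.133]
force: [0.2, -0.4, 1.1]
opening: 0.0929
gripper_force: 0.0
```

```bash
python3 - <<'E'
from d import *
legs(p,R,[C+.021*n],axes(-n,-bardir(.30)))
E
```

```text
11.25 [ 0.066 -0.191  2.158  0.009  0.654 -1.282] [0.0788 0.0571 0.0209] [ 0.2468895  -0.35318194  1.08375729] 0.0929265849880098
tool x on panel, ang cw: 0.2982890669453859 z.n 0.9999867159653454
leg 0 [-0.007 -0.009 -0.   ] [ 0.002 -0.003  0.001]
```

Request:
jog_arm([
  [[-0.004,-0.008,0],[0,0,0]],
  [[-0.004,-0.008,0],[0,0,0]],
  [[-0.004,-0.008,0],[0,0,0]],
  [[-0.004,-0.008,0],[0,0,0]],
  [[-0.004,-0.008,0],[0,0,0]],
], hand=1, squeeze=25)

```text
t: 11.75
tool_pos: [0.5995, 0.0922, 0.0817]
orientation: [0.298, 2.611, 0.134]
force: [-0.1, 0.3, 0.1]
opening: 0.0575
gripper_force: 0.0
```

Request:
jog_arm([
  [[0,0,0],[0,0,0]],
  [[0,0,0],[0,0,0]],
  [[0,0,0],[0,0,0]],
  [[0,0,0],[0,0,0]],
  [[0,0,0],[0,0,0]],
])

```text
t: 12.25
tool_pos: [0.5995, 0.0921, 0.0814]
orientation: [0.298, 2.611, 0.133]
force: [-1.5, 0.1, 0.4]
opening: 0.0175
gripper_force: 0.0
```

Request:
jog_arm([
  [[0,0,0],[0,0,0]],
  [[0,0,0],[0,0,0]],
  [[0,0,0],[0,0,0]],
  [[0,0,0],[0,0,0]],
])

```text
t: 12.65
tool_pos: [0.5995, 0.0922, 0.0815]
orientation: [0.298, 2.611, 0.134]
force: [0.4, 0.8, -0.1]
opening: 0.0142
gripper_force: 25.0
```

Request:
jog_arm([
  [[0,0,0],[0,0,0.05]],
  [[0,0,0],[0,0,0.1]],
  [[0,0,0],[0,0,0.15]],
  [[0,0,0],[0,0,0.2]],
  [[0,0,0],[0,0,0.25]],
])

```text
t: 13.15
tool_pos: [0.5997, 0.0926, 0.0817]
orientation: [0.812, 2.52, 0.269]
force: [3.6, 3.7, -1.9]
opening: 0.0139
gripper_force: 25.0
```

```bash
python3 - <<'E'
from d import *
print(s["gripper_force"],s["wrist_torque"])
E
```

```text
13.15 [ 0.064 -0.189  2.158  0.013  0.652 -0.892] [0.0784 0.0565 0.0202] [ 3.63878214  3.71040073 -1.8569261 ] 0.013894710678881301
tool x on panel, ang cw: 0.6934911986188885 z.n 0.9999790530284914
24.9924436211586 [ 0.55599568 -0.03187731  0.38976675]
```

Request:
jog_arm([
  [[0,0,0],[0,0,0.05]],
  [[0,0,0],[0,0,0.1]],
  [[0,0,0],[0,0,0.15]],
  [[0,0,0],[0,0,0.2]],
  [[0,0,0],[0,0,0.25]],
])

```text
t: 13.65
tool_pos: [0.6, 0.0929, 0.0819]
orientation: [1.304, 2.342, 0.397]
force: [6.7, 6.4, -4.2]
opening: 0.0137
gripper_force: 25.0
```

Request:
jog_arm([
  [[0,0,0],[0,0,0.05]],
  [[0,0,0],[0,0,0.1]],
  [[0,0,0],[0,0,0.15]],
  [[0,0,0],[0,0,0.2]],
  [[0,0,0],[0,0,0.23]],
])

```text
t: 14.15
tool_pos: [0.6004, 0.0931, 0.0821]
orientation: [1.73, 2.102, 0.506]
force: [10.3, 6.5, -6.3]
opening: 0.0139
gripper_force: 25.0
```

Request:
jog_arm([
  [[0,0,0],[0,0,0]],
  [[0,0,0],[0,0,0]],
])

```text
t: 14.35
tool_pos: [0.6004, 0.0931, 0.0821]
orientation: [1.727, 2.104, 0.505]
force: [9.2, 7.5, -6.4]
opening: 0.0141
gripper_force: 25.0
```

```bash
python3 - <<'E'
from d import *
print(s["gripper_force"],s["wrist_torque"])
w=imaging.read_camera("wrist"); t=imaging.read_camera("scene"); pickle.dump((w,t),open("w3.pkl","wb"))
u=proj(w,C+.003*n); v=proj(t,C+.003*n); print(u,v)
r=lambda a,c,h,f:cv2.resize(a[max(0,int(c[1])-h):int(c[1])+h,max(0,int(c[0])-h):int(c[0])+h,::-1],(f,f),interpolation=cv2.INTER_CUBIC)
cv2.imwrite("pics/w3.png",np.hstack([r(w["frame"],u,70,400),r(t["frame"],v,33,400)]))
E
```

```text
14.35 [ 0.064 -0.189  2.158  0.014  0.651 -0.141] [0.0793 0.0569 0.0202] [ 9.22944095  7.4599673  -6.38077282] 0.014099490044775094
tool x on panel, ang cw: 1.4447263864435487 z.n 0.9999795731325213
24.98274117708206 [ 1.02571568 -0.62277612  0.56401318]
[255.59320433 228.44125634] [270.46893075 230.89060355]
```

View pics/w3.png

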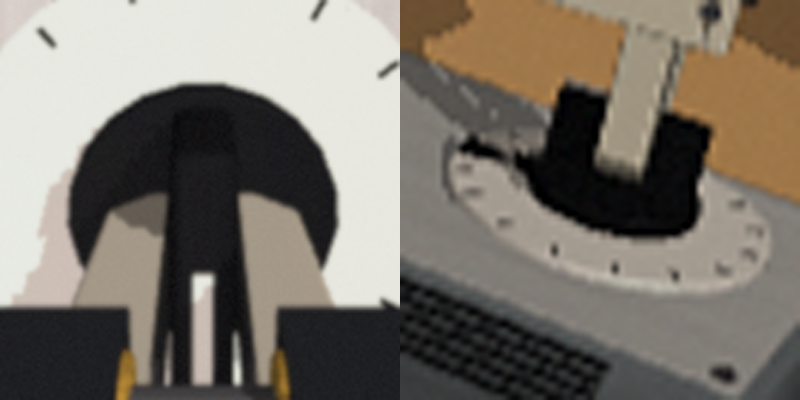

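The dial turns with the grip: bar between the fingers, pointer at right crop (520,170), just short of the mark at (475,148). I finish the turn, release and back off to check.

Request:
jog_arm([
  [[0,0,0],[0,0,0.015]],
  [[0,0,0],[0,0,0.03]],
  [[0,0,0],[0,0,0.037]],
  [[0,0,0],[0,0,0.037]],
  [[0,0,0],[0,0,0.037]],
])

```text
t: 14.95
tool_pos: [0.6005, 0.0931, 0.0822]
orientation: [1.792, 2.059, 0.522]
force: [9.2, 7.5, -6.4]
opening: 0.0138
gripper_force: 25.0
```

Request:
jog_arm([
  [[0,0,0],[0,0,0]],
  [[0,0,0],[0,0,0]],
  [[0,0,0],[0,0,0]],
  [[0,0,0],[0,0,0]],
], hand=0.3)

```text
t: 15.35
tool_pos: [0.5994, 0.092, 0.0814]
orientation: [1.793, 2.06, 0.518]
force: [0.5, 0.2, 0.2]
opening: 0.032
gripper_force: 0.0
```

Request:
jog_arm([
  [[0,0,-0.05],[0,0,0]],
  [[0,0,-0.12],[0,0,0]],
  [[0,0,-0.25],[0,0,0]],
  [[0,0,-0.4],[0,0,0]],
  [[0,0,-0.48],[0,0,0]],
])

```text
t: 15.85
tool_pos: [0.552, 0.0883, 0.1673]
orientation: [1.792, 2.058, 0.52]
force: [0.3, -0.1, 0.9]
opening: 0.0326
gripper_force: 0.0
```

Request:
jog_arm([
  [[0,0,0],[0,0,0]],
  [[0,0,0],[0,0,0]],
])

```text
t: 16.05
tool_pos: [0.5522, 0.0883, 0.1649]
orientation: [1.792, 2.059, 0.519]
force: [0.0, -0.2, -0.7]
opening: 0.0327
gripper_force: 0.0
```

```bash
python3 - <<'E'
from d import *
w=imaging.read_camera("wrist"); pickle.dump(w,open("w4.pkl","wb"))
u=proj(w,C+.003*n).astype(int); print(u)
cv2.imwrite("pics/w4.png",cv2.resize(w["frame"][u[1]-75:u[1]+75,u[0]-75:u[0]+75,::-1],(600,600),interpolation=cv2.INTER_CUBIC))
E
```

```text
16.05 [ 0.061 -0.466  2.209  0.011  0.878 -0.082] [0.0788 0.0554 0.1161] [ 0.01616643 -0.24670094 -0.65022168] 0.03269448511969899
tool x on panel, ang cw: 1.502460726663319 z.n 0.9999840632278774
[256 189]
```

View pics/w4.png

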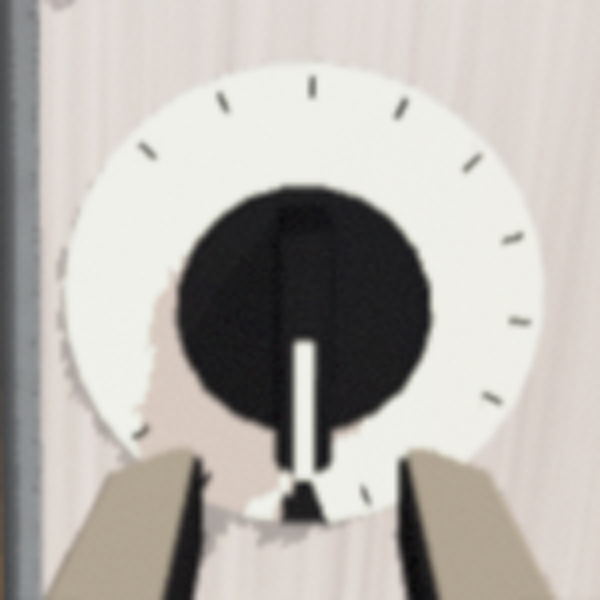

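Pointer tip (304,472) sits on the mark's apex (303,483), aligned to within about 0.01 rad. Now the switch: close the fingers, turn back and move in below the ball.

```bash
python3 - <<'E'
from d import *
c=pickle.load(open("w2.pkl","rb")); print(panel(plane(c,np.array([171,384])*.64-.2,o+.0667*n,n)))
B=lambda u,h:o+u*up-.079*lat+h*n
legs(p,R,[C+.13*n,B(.03,.14),B(.03,.056),B(.094,.056)],axes(-n,-up))
E
```

```text
16.1 [ 0.061 -0.465  2.209  0.011  0.878 -0.082] [0.0779 0.0554 0.1154] [-0.11696903  0.12154133 -0.05813815] 0.03260725470468687
tool x on panel, ang cw: 1.5024361017038883 z.n 0.9999772061417966
[ 0.0687 -0.0815  0.0667]
leg 0 [-0.002  0.008 -0.073] [ 0.    -0.005 -0.956]
leg 1 [ 0.248 -0.67  -0.05 ] [0. 0. 0.]
leg 2 [0.   0.   0.42] [0. 0. 0.]
leg 3 [-0.32 -0.    0.  ] [0. 0. 0.]
```

Request:
jog_arm([
  [[0,0,-0.07],[0,0,-0.09]],
  [[0,0,-0.07],[0,0,-0.18]],
  [[0,0,-0.07],[0,0,-0.27]],
  [[0,0,-0.07],[0,0,-0.36]],
  [[0,0,-0.07],[0,0,-0.44]],
], hand=1)

```text
t: 16.6
tool_pos: [0.5445, 0.0878, 0.1748]
orientation: [0.956, 2.481, 0.303]
force: [-0.7, 0.1, 1.0]
opening: 0.0009
gripper_force: 0.0
```

Request:
jog_arm([
  [[0,0,0],[0,0,-0.09]],
  [[0,0,0],[0,0,-0.18]],
  [[0,0,0],[0,0,-0.27]],
  [[0,0,0],[0,0,-0.36]],
  [[0,0,0],[0,0,-0.44]],
])

```text
t: 17.1
tool_pos: [0.5445, 0.0878, 0.1747]
orientation: [0.058, 2.626, 0.07]
force: [-0.3, 0.4, 0.8]
opening: 0.0003
gripper_force: 0.0
```

Request:
jog_arm([
  [[0,0,0],[0,0,-0.075]],
  [[0.05,-0.2,-0.05],[0,0,-0.075]],
  [[0.15,-0.4,-0.05],[0,0,-0.075]],
  [[0.25,-0.58,-0.05],[0,0,-0.075]],
  [[0.25,-0.67,-0.05],[0,0,-0.075]],
])

```text
t: 17.6
tool_pos: [0.4893, -0.0446, 0.1482]
orientation: [-0.087, 2.626, 0.033]
force: [0.8, 0.6, -0.5]
opening: 0.0006
gripper_force: 0.0
```

Request:
jog_arm([
  [[0,0,0],[0,0,0]],
  [[0,0,0],[0,0,0]],
])

```text
t: 17.8
tool_pos: [0.492, -0.0435, 0.1515]
orientation: [-0.086, 2.622, 0.032]
force: [-0.1, 0.6, -0.3]
opening: 0.0007
gripper_force: 0.0
```

```bash
python3 - <<'E'
from d import *
B=lambda u,h:o+u*up-.080*lat+h*n
legs(p,R,[B(.03,.056),B(.094,.056)],axes(-n,-up))
E
```

```text
17.8 [-0.353 -0.695  2.376  0.249  0.997 -2.076] [ 0.0122 -0.0719  0.139 ] [-0.08390998  0.56688034 -0.27881889] 0.0007380424797544809
tool x on panel, ang cw: 0.004527853180896392 z.n 0.9999736496810244
leg 0 [-0.091 -0.042  0.414] [ 0.003 -0.004 -0.003]
leg 1 [-0.32 -0.    0.  ] [0. 0. 0.]
```

Request:
jog_arm([
  [[-0.05,-0.042,0.1],[0,0,0]],
  [[-0.08,-0.042,0.2],[0,0,0]],
  [[-0.08,-0.042,0.3],[0,0,0]],
  [[-0.08,-0.042,0.38],[0,0,0]],
  [[-0.08,-0.042,0.415],[0,0,0]],
])

```text
t: 18.3
tool_pos: [0.5475, -0.0455, 0.0861]
orientation: [-0.091, 2.624, 0.034]
force: [-0.6, -0.0, 0.6]
opening: 0.0006
gripper_force: 0.0
```

Request:
jog_arm([
  [[-0.02,0,0],[0,0,0]],
  [[-0.05,0,0],[0,0,0]],
  [[-0.08,0,0],[0,0,0]],
  [[-0.11,0,0],[0,0,0]],
  [[-0.14,0,0],[0,0,0]],
])

```text
t: 18.8
tool_pos: [0.5724, -0.0458, 0.1029]
orientation: [-0.089, 2.621, 0.031]
force: [-3.0, 0.4, -0.0]
opening: 0.0007
gripper_force: 1.4
```

```bash
python3 - <<'E'
from d import *
B=lambda u,h:o+u*up-.080*lat+h*n
legs(p,R,[B(.094,.056)],axes(-n,-up))
E
```

```text
18.8 [-0.287 -0.322  2.223  0.259  0.767 -2.07 ] [ 0.0572 -0.0798  0.057 ] [-3.0454975   0.42835306 -0.04618003] 0.0007092057777986085
tool x on panel, ang cw: 0.002113426165054292 z.n 0.9999811788881717
leg 0 [-0.184 -0.001  0.004] [ 0.003 -0.002 -0.001]
```

Request:
jog_arm([
  [[-0.03,0,0],[0,0,0]],
  [[-0.06,0,0],[0,0,0]],
  [[-0.09,0,0],[0,0,0]],
  [[-0.12,0,0],[0,0,0]],
  [[-0.15,0,0],[0,0,0]],
])

```text
t: 19.3
tool_pos: [0.5985, -0.0441, 0.1174]
orientation: [-0.089, 2.621, 0.031]
force: [-0.9, -0.0, -2.9]
opening: 0.0004
gripper_force: 0.9
```

Request:
jog_arm([
  [[-0.01,0,0],[0,0,0]],
  [[-0.02,0,0],[0,0,0]],
  [[-0.03,0,0],[0,0,0]],
  [[-0.035,0,0],[0,0,0]],
  [[-0.035,0,0],[0,0,0]],
])

```text
t: 19.8
tool_pos: [0.6031, -0.0436, 0.1196]
orientation: [-0.089, 2.623, 0.032]
force: [-6.1, -1.3, -1.9]
opening: 0.0006
gripper_force: 2.8
```

```bash
python3 - <<'E'
from d import *
c=imaging.read_camera("scene")
cv2.imwrite("pics/x1.png",cv2.resize(c["frame"][150:270,160:320,::-1],None,fx=4,fy=4,interpolation=cv2.INTER_CUBIC))
E
```

```text
19.8 [-0.261 -0.246  2.129  0.237  0.781 -2.028] [ 0.0922 -0.0797  0.056 ] [-6.08553368 -1.25742541 -1.87431061] 0.0006323061627842715
tool x on panel, ang cw: 0.002222835784377814 z.n 0.9999651237808068
```

I've now viewed 11 pictures, one over the limit of 10, so I won't view any more (x1.png stays unopened). From here I use force and image code. I push on until the end stop shows in the force.

Request:
jog_arm([
  [[-0.005,0,0],[0,0,0]],
  [[-0.01,0,0],[0,0,0]],
  [[-0.015,0,0],[0,0,0]],
  [[-0.015,0,0],[0,0,0]],
])

```text
t: 20.25
tool_pos: [0.6036, -0.0433, 0.1192]
orientation: [-0.09, 2.628, 0.032]
force: [-17.0, -1.5, 1.9]
opening: 0.0006
gripper_force: 7.2
```

Request:
jog_arm([
  [[-0.005,0,0],[0,0,0]],
  [[-0.01,0,0],[0,0,0]],
  [[-0.01,0,0],[0,0,0]],
])

```text
t: 20.55
tool_pos: [0.604, -0.043, 0.1187]
orientation: [-0.09, 2.631, 0.033]
force: [-22.1, -3.5, 1.8]
opening: 0.0006
gripper_force: 9.7
```

Force climbs to 22 N with no motion, so the lever is at its stop. I retreat and verify numerically.

Request:
jog_arm([
  [[0.05,0,0],[0,0,0]],
  [[0.12,0,0],[0,0,0]],
  [[0.12,0,-0.15],[0,0,0]],
  [[0.12,0,-0.35],[0,0,0]],
  [[0.12,0,-0.5],[0,0,0]],
])

```text
t: 21.05
tool_pos: [0.538, -0.0488, 0.2004]
orientation: [-0.089, 2.618, 0.03]
force: [0.5, -0.8, 1.1]
opening: 0.0005
gripper_force: 0.0
```

Request:
jog_arm([
  [[0.2,0,-0.2],[0,0,0]],
  [[0.4,0,-0.4],[0,0,0]],
  [[0.5,0,-0.5],[0,0,0]],
  [[0.5,0,-0.5],[0,0,0]],
  [[0.5,0,-0.5],[0,0,0]],
])

```text
t: 21.55
tool_pos: [0.4367, -0.0707, 0.2374]
orientation: [-0.093, 2.647, 0.046]
force: [0.3, 0.3, -1.2]
opening: 0.0001
gripper_force: 0.0
```

```bash
python3 - <<'E'
from d import *
N=imaging.read_camera("scene"); T2=imaging.read_camera("top")
f=192/np.tan(np.radians(S["vertical_fov"]/2))
piv=lambda a:o+(.0925+.05*np.sin(a))*up-.0795*lat+(.023+.05*np.cos(a))*n
for cam,im in((S,N),(T,T2)):
  g=cv2.cvtColor(im["frame"],cv2.COLOR_RGB2GRAY).astype(float)
  for dg in(-29,0,20,25,29,33):
    u=proj(cam,piv(np.radians(dg))); x,y=u.round().astype(int)
    print(dg,u.round(1),"mean gray 5x5",g[y-2:y+3,x-2:x+3].mean().round(0))
# largest dark blob near ON position, in scene
g=cv2.cvtColor(N["frame"],cv2.COLOR_RGB2GRAY); u=proj(S,piv(np.radians(29))).astype(int)
sub=g[u[1]-16:u[1]+12,u[0]-14:u[0]+15]; print("\n".join("".join("#" if v<45 else "+" if v<90 else "." for v in r) for r in sub))
# other objects moved?  difference with the first pictures
D=cv2.absdiff(T2["frame"],T["frame"]).max(2)
q=lambda x,y:(np.array([x,y])*.64).astype(int)
for nm,(x,y),h in(("green",(315,356),12),("hubcap",(220,390),35),("tin",(197,243),20),("brush",(612,185),30)):
    a=q(x,y); print(nm,(D[a[1]-h:a[1]+h,a[0]-h:a[0]+h]>40).sum())
# can in tray: expected cap position
for cam,im in((S,N),(T,T2)):
    u=proj(cam,np.array([.429,-.347,.178])).round().astype(int); print("can cap",u,im["frame"][u[1]-1:u[1]+2,u[0]-1:u[0]+2].mean((0,1)))
E
```

```text
21.55 [-0.52  -0.893  2.316  0.29   1.317 -2.177] [ 0.0057 -0.0953  0.242 ] [ 0.29244717  0.27189865 -1.19457899] 0.00010607184735462913
tool x on panel, ang cw: 0.0030182201568939135 z.n 0.9993961776719746
-29 [228.5 186.2] mean gray 5x5 127.0
0 [224.4 185.8] mean gray 5x5 75.0
20 [220.7 188.4] mean gray 5x5 16.0
25 [219.7 189.4] mean gray 5x5 16.0
29 [219.  190.3] mean gray 5x5 13.0
33 [218.2 191.3] mean gray 5x5 10.0
-29 [283.8 165.2] mean gray 5x5 104.0
0 [283.4 156.8] mean gray 5x5 29.0
20 [282.8 149.7] mean gray 5x5 21.0
25 [282.6 147.9] mean gray 5x5 22.0
29 [282.5 146.5] mean gray 5x5 23.0
33 [282.3 145. ] mean gray 5x5 21.0
..........................+##
............................+
.............................
.............................
.............................
.............................
.............................
.............................
.............................
.............................
................++...........
.............+####++.........
............+#######+........
............#########........
...........+##########.......
...........###########.......
...........###########.......
...........###########.......
...........+#########+.......
............#########........
.............+######.........
...............##+++.........
........+......++............
......+++.++...+.............
.++.++....+++##++..+.........
++++......++###++..#++.......
+.....++++#+###++..+##+++....
+...++++###++###+..+#####++..
green 0
hubcap 0
tin 0
brush 0
can cap [168 100] [189.44444444 194.         183.        ]
can cap [421 222] [200.         199.         195.11111111]
```

```bash
python3 - <<'E'
from d import *
N=imaging.read_camera("scene"); T2=imaging.read_camera("top")
for a,b,u in((S,N,(207,219)),(T,T2,(276,124))):
    for c in(a,b): print("lamp",c["frame"][u[1]-3:u[1]+4,u[0]-4:u[0]+5].reshape(-1,3).max(0))
def cen(im,u):
    g=cv2.cvtColor(im["frame"],cv2.COLOR_RGB2GRAY).astype(float); x,y=u
    s=np.clip(110-g[y-8:y+9,x-8:x+9],0,80); yy,xx=np.mgrid[y-8:y+9,x-8:x+9]; m=s*((xx-x)**2+(yy-y)**2<=49)
    return np.array([(m*xx).sum(),(m*yy).sum()])/m.sum()
e0=cen(S,(229,185));e1=cen(N,(221,190)); print(e0,e1,e1-e0)
P=lambda a:proj(S,o+(.0925+.05*np.sin(a))*up-.0795*lat+(.023+.05*np.cos(a))*n)
for dg in(23,26,29,32): print(dg,P(np.radians(dg))-P(np.radians(-29)))
E
```

```text
21.65 [-0.518 -0.892  2.317  0.29   1.318 -2.177] [ 0.0052 -0.0943  0.2414] [ 0.23852821 -0.79983802 -0.75372634] 0.0004727684453667785
tool x on panel, ang cw: 0.0016314527416788553 z.n 0.9993260436679028
lamp [134 131 126]
lamp [135 133 127]
lamp [175 163 151]
lamp [177 164 153]
[229.02703029 185.2490648 ] [220.07519569 189.82715257] [-8.9518346   4.57808777]
23 [-8.35413412  2.83966525]
26 [-8.93416182  3.48142152]
29 [-9.51474196  4.16924027]
32 [-10.09409753   4.90127713]
```

The lever displacement matches about 29° up the slope, the can is upright in the tray, and nothing else has moved. I hand it in.

```bash
python3 -c "
from plant import robot
print(robot.close_job())"
```

```text
the job is handed in; nothing more can be done
None
```

I handed the job in at about 22 s with the can upright in the steel tray, the dial on its set mark and then the switch pushed to its upper stop; my one slip was viewing 11 pictures instead of the 10 allowed, and I confirmed the final switch position by force and image code, not by eye.

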